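Load the rocker tray level with two instrument cassettes

ROBOT

A 6-joint arm with a two-finger parallel gripper is mounted at the origin on the work surface. World frame = base frame: x ahead of the robot, y to its left, z up, the work surface at z = 0. Lengths are in m, angles in degrees, forces in N, time in s.
With the tool pointing down it reaches from about 0.4 to 0.925 m from the base axis. Payload 12.5 kg.
Tool frame: the origin (TCP) lies at the very end of the fingers, on their centre line; the grasp point (between the pads) lies 19 mm behind it; z points along the fingers, y is the line along which they close (so a half turn about z gives the same grasp; the last joint's range is limited). The gripper opens to 95 mm and grips with 3 to 60 N. Pads are 20 mm wide; open, the fingers measure 119 mm over their backs; the gripper's body (75 mm by 180 mm) begins 59 mm behind the grasp point.
Start: joints at [65.455, 28.126, 89.318, -0, 62.55, -6.05], TCP at [0.198, 0.593, 0.215] pointing down, gripper open.
Joint ranges: [-177.58, 177.58], [-47.91, 125.51], [2.72, 160], [-65.01, 245.01], [3.68, 167.84], [-153.87, 153.87]. Speed limits (degrees/s): [127.2, 127.2, 159.86, 180, 180, 180].

INTERFACE

Orientations are given as [roll, pitch, yaw] about the fixed x, y, z axes, in that order (R = Rz(yaw) Ry(pitch) Rx(roll)).
In Python, from rig import * gives the robot as it stands.
- The arm moves only by the tool step_arm, never from a script. Its argument "series" is a list that holds one entry, the list of rows, each a list of 5 numbers: the finger opening in mm, from 0 to 95.1, then the shift along the world's x, y, z in mm, then the turn about the world's z in rad. A call has 1 to 12 rows; each row is the pose to reach, as a shift and turn from the pose commanded when the call began; what a row does not reach only later rows make up. A row lasts 1/12 s, in which the tool goes at most 41.7 mm and 7.16 degrees, less where a joint would pass 70% of its speed; a pose out of reach is approached as far as the arm can. A call with a gripper value outside its range is refused whole. The fingers move at their own pace and stop on an object; the grip force is fixed at half the most. Time passes only in rows, so rows that repeat a pose let the fingers close. It gives the time, the measured TCP pose, the force, the opening and the grip force at its end, in the units of the state.
- get_obs(): the state, without advancing time (a new reading comes with each control period).
- camera(name): name is "scene" or "top"; returns a dict with "img" (480x640x3 uint8, blue, green, red), "vfov" (degrees; the focal length in pixels is half the picture's height over the tangent of half this angle, whatever the lens; pixels are square), "cx", "cy" (the principal point, pixels), "distortion" ([k1, k2, p1, p2, k3] as OpenCV has them; the pictures are not rectified), "rvec" (rotation vector, rad) and "tvec" (3), from world to camera coordinates, as OpenCV has them. Camera axes: x right, y down, z forward; pixel columns grow to the right and rows downward; lengths in m; the calibration is good to about 2 mm. A picture is of the moment at which its call begins. There is no depth.
- finish_job(): hands the job in; it is judged then, once.
The state is a dict: "t": time; "joint_pos": joint angles; "qd": joint speeds; "tau": joint torques, N m; "tcp_pos": TCP position; "eef_rot": TCP orientation; "ft_force": force on the tool from outside, world axes, zero at the start; "torque": the same for the moment, N m; "width": finger opening in m; "grip_force": force on a finger pad.
Only numpy, scipy, OpenCV 4.12 (cv2) and the standard library are available. Lean on these libraries where they do the work, as an engineer would, in place of code of your own. Each camera call takes 0.05 s, during which the arm holds its last target. There are 200 camera calls.

TASK

Slide the two steel instrument cassettes, without lifting them, from the ledges onto the rocker tray between: one on each side of the pivot, each wholly on its own side and lying flat on the tray. They differ in weight, so find the places where the tray comes to rest level with the gripper clear, and leave everything else on the bench as it is.

Things in the scene. Friction and masses are not known exactly. Their poses are not given: they have to be found in the camera images.
- station: Grey loading station fixed to the bench: a lane 770 mm long along its own y axis, across in front of the robot. Origin on the bench under the tray pivot, z up. Rocker tray in the middle (|y| to 180 mm), a fixed ledge beyond each end. Lane 134 mm wide inside (x -67 to +67 mm) between guide rims 8 mm high on ledges and tray. Pivot posts at |x| 84 mm, y 0, 90 mm high.
- ledge_left (a point): Centre of the lane on the top face of the station's +y ledge: aluminium, 200 mm long (y from 185 to 385 mm of the station), 90.5 mm above the bench, which is 10.5 mm above the level tray; outer end open. Outside the lane's rim, on the +x side, is a strip (x 73 to 136 mm) where a small thing stands.
- ledge_right (a point): The same on the -y ledge.
- tray (a joint): Angle of the rocker tray about the station's x axis (rad): 0 level, positive raises the +y end; stops at -0.05 and +0.05. A weight below levels it when empty (about 1.5 N m per rad); damped, it settles in about 0.5 s. One cassette alone tips it to its stop; near level, moving one cassette 10 mm along the tray changes the angle by about 0.025 rad.
- tray_mid (a point): Middle of the steel rocker tray's top face, on the pivot axis, 80 mm above the bench. Its frame tips with the tray: x along the pivot axis, y along the tray (180 mm to each end), z up from its face.
- big_center (a point): Centre of the larger steel instrument cassette (closed slatted box, 90 mm across the lane, 110 mm along the lane, 40 mm high; 0.45 kg, up to 8 % more or less). Its frame's y runs along the lane (within about 0.1 rad at the start). It starts on either one of the two ledges (the other cassette on the other). 
- big: The same larger cassette; origin at the centre of its underside.
- small_center (a point): Centre of the smaller steel instrument cassette (closed slatted box, 75 mm across the lane, 85 mm along the lane, 40 mm high; about 0.36 kg, up to 8 % more or less). Its frame's y runs along the lane (within about 0.1 rad at the start). It starts on either one of the two ledges (the other cassette on the other). 
- small: The same smaller cassette; origin at the centre of its underside.
- tape: Bystander, to be left alone: roll of brown packing tape, 52 mm across, 24 mm high, standing on the outer strip of one ledge beside the lane. Origin at the centre of its underside.
- dish: Bystander, to be left alone: small steel bowl, 54 mm across, 28 mm high, on the outer strip of the other ledge beside the lane. Origin at the centre of its underside.
- spray: Bystander, to be left alone: white bottle, 60 mm across, 150 mm high, behind the station. Origin at the centre of its underside.
- mug: Bystander, to be left alone: white mug, 80 mm across, 90 mm high, behind the station. Origin at the centre of its underside.
- spare: Bystander, to be left alone: flat spare cassette, 70 x 130 x 25 mm, on the bench in front of the station; not to be loaded. Origin at the centre of its underside.
- spatula: Bystander, to be left alone: metal spatula about 170 mm long, lying on the bench in front of the station. Origin on the bench, near the middle of its length.
- carton: Bystander, to be left alone: small carton, 60 x 80 x 70 mm, behind the station. Origin at the centre of its underside.

How it is judged:
By the outcome, as a careful person would: the job done as asked, in the order asked, and still so for the second after the job is handed in, with the robot touching nothing.
It also fails if it takes over 64 s, if anything falls off the work surface, if the arm or the gripper's body presses on something with over 40 N, if the wrist force passes 120 N, or if a joint passes its speed limit or range.

## Working session

There is one attempt and no reset: what is moved stays moved. The work goes in short steps, Python scripts to look and compute and a tool call to move; the robot and the scene stay as the last step left them, time stands still between calls to the robot, and variables do not carry over. Pictures are saved under pics/ and viewed, at most 10 in all, crops included, and the job is handed in when it is done.

Besides the shell and the picture viewer there is one more tool, called after "Call:" as name([rows], argument=value, ...), one row to a line, values as JSON. step_arm: Moves the arm, as the interface text tells. Its arguments: {"type":"object","properties":{"series":{"type":"array"}},"required":["series"]}

```bash
mkdir -p pics; ls
cat > h.py <<'E'
from rig import *
import numpy as np, cv2
def cam(n):
    c=camera(n); h=c["img"].shape[0]; f=h/2/np.tan(np.radians(c["vfov"])/2)
    c["K"]=np.array([[f,0,c["cx"]],[0,f,c["cy"]],[0,0,1.]]); c["D"]=np.array(c["distortion"],float)
    c["R"]=cv2.Rodrigues(np.array(c["rvec"],float))[0]; c["t"]=np.array(c["tvec"],float).ravel(); return c
def ray(c,px,z):
    p=cv2.undistortPoints(np.array(px,float).reshape(-1,1,2),c["K"],c["D"]).reshape(-1,2)
    d=np.c_[p,np.ones(len(p))]@c["R"]; o=-c["R"].T@c["t"]
    return o+d*((z-o[2])/d[:,2])[:,None]
def proj(c,P):
    return cv2.projectPoints(np.array(P,float).reshape(-1,1,3),np.array(c["rvec"],float),c["t"],c["K"],c["D"])[0].reshape(-1,2)
E
python3 - <<'E'
from h import *
for n in("top","scene"):
    c=cam(n); cv2.imwrite(f"pics/{n}0.png",c["img"]); print(n,-c["R"].T@c["t"],c["D"],c["vfov"])
print(get_obs())
E
```

```text
pics
top [0.25155203 0.04193748 1.34312441] [-0.13360591  0.          0.          0.          0.        ] 45.424557471798984
scene [ 1.28696206 -0.04319573  0.61540551] [-0.11526795  0.          0.          0.          0.        ] 54.97800426664432
{'t': 0.1, 'joint_pos': array([ 6.54548771e+01,  2.81589186e+01,  8.93471296e+01, -1.55006733e-03,
        6.25488557e+01, -6.04967276e+00]), 'qd': array([ 0.0270585 , -0.02119035, -0.09850224, -0.02967548, -0.01149562,
        0.02706945]), 'tau': array([ 3.53855663e-03, -6.13618898e+01, -2.58608633e+01,  6.93782838e-02,
        4.70342883e-02, -6.03533181e-05]), 'tcp_pos': array([0.19815403, 0.5925263 , 0.21413645]), 'eef_rot': array([-1.79945257e+02, -4.41916809e-03,  1.61505263e+02]), 'ft_force': array([-0.61604064, -0.19921708, -0.18057106]), 'torque': array([-0.04556911, -0.02457435, -0.00358141]), 'grip_force': 0.0, 'width': 0.09516234237799621}
```

View pics/top0.png

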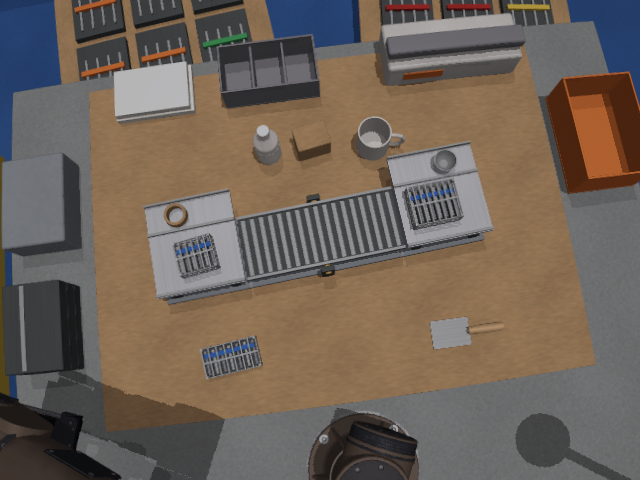

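View pics/scene0.png

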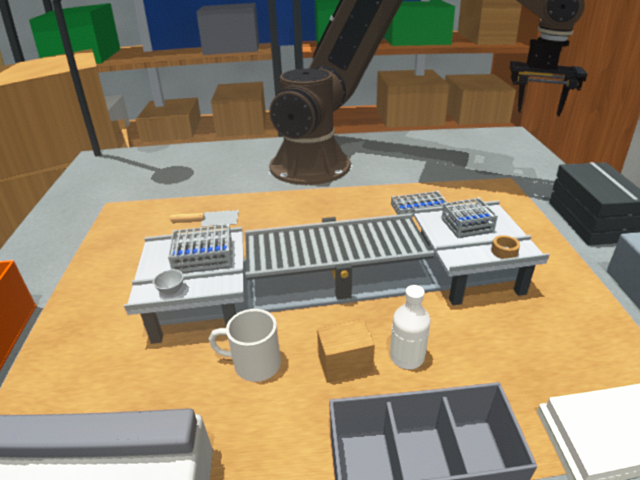

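The top view shows the small cassette at about (197,257) on the left (+y) ledge with the tape. The big one is at (434,205) on the right ledge with the dish, and the pivot posts are at (313,198) and (328,271). The scene view agrees. I'll enlarge the lane for pixel-level corners.

Run:
```python
import cv2,numpy as np
a=cv2.imread("pics/top0.png")
l=cv2.resize(a[185:305,140:340],None,fx=4,fy=4,interpolation=2)[:, :800]
l=cv2.resize(a[220:290,160:260],None,fx=4,fy=4,interpolation=2)
r=cv2.resize(a[165:235,390:490],None,fx=4,fy=4,interpolation=2)
m=cv2.resize(a[180:290,220:420],None,fx=2.9,fy=2.9,interpolation=2)[:300,:400]
m=cv2.resize(a[185:285,300:340],None,fx=3,fy=3,interpolation=2)
o=np.zeros((600,800,3),np.uint8); o[:280,:400]=l;o[:280,400:]=r;o[290:590,0:120]=m
cv2.imwrite("pics/c1.png",o)
```

```text
(no output)
```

View pics/c1.png

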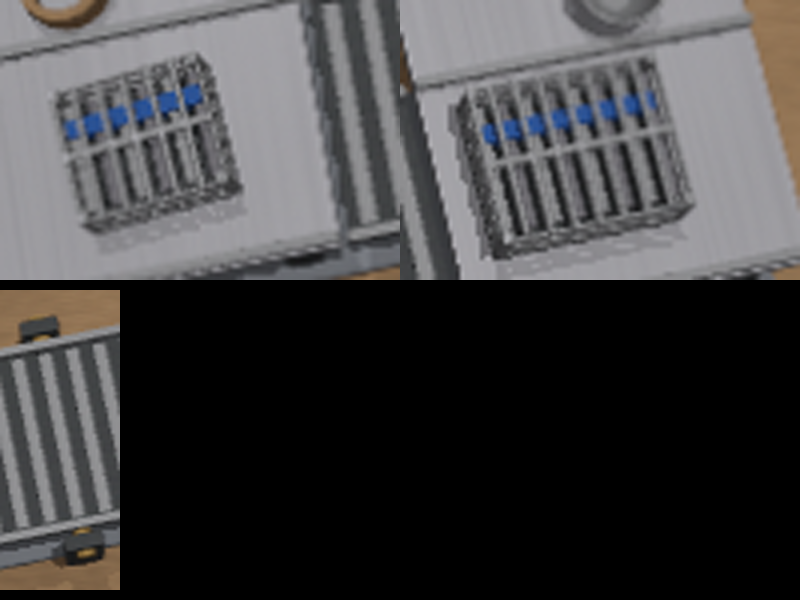

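The crop shows the small cassette's top-face corners at about (55,93), (200,56), (223,190) and (82,220). The big one's are at about (475,90), (655,57), (690,205) and (510,243). The posts and the far rim line are also readable.

Run:
```python
from h import *
c=cam("top"); np.set_printoptions(precision=4,suppress=True)
L=lambda p:[(160+x/4-.4,220+y/4-.4) for x,y in p]
Rr=lambda p:[(390+(x-400)/4-.4,165+y/4-.4) for x,y in p]
s=ray(c,L([(55,93),(200,56),(223,190),(82,220)]),.1305)
b=ray(c,Rr([(475,90),(655,57),(690,205),(510,243)]),.1305)
post=ray(c,[(312.7,196),(328.3,267)],.09)
rim=ray(c,[(160,234.5),(234.5,221.2),(395,185),(477.5,170)],.0985)
cor=ray(c,[(146,207),(160,297),(470,144),(492,231)],.0905)
for n,q in(("s",s),("b",b),("post",post),("rim",rim),("cor",cor)):
    print(n,q[:,:2].tolist() if 0 else q[:,:2],q.mean(0)[:2],[round(float(np.linalg.norm(q[i]-q[(i+1)%len(q)])),4) for i in range(len(q))])
d=rim[0]-rim[-1];yaw=np.arctan2(-d[0],d[1]);print("yaw",yaw, "post yaw",np.arctan2(*(post[0]-post[1])[[1,0]]))
P=post.mean(0)
for q in(s,b,rim,cor):
    e=q-P; print(np.c_[e[:,0]*np.cos(yaw)+e[:,1]*np.sin(yaw),-e[:,0]*np.sin(yaw)+e[:,1]*np.cos(yaw)])
```

```text
s [[0.5424 0.3483]
 [0.5522 0.2669]
 [0.4769 0.2612]
 [0.4706 0.3391]] [0.5106 0.3039] [0.082, 0.0755, 0.0782, 0.0723]
b [[ 0.5983 -0.179 ]
 [ 0.6042 -0.2821]
 [ 0.518  -0.2859]
 [ 0.51   -0.1838]] [ 0.5576 -0.2327] [0.1033, 0.0863, 0.1025, 0.0884]
post [[0.6179 0.0328]
 [0.4515 0.0193]] [0.5347 0.0261] [0.167, 0.167]
rim [[ 0.5733  0.3854]
 [ 0.581   0.2143]
 [ 0.6164 -0.1555]
 [ 0.6274 -0.3505]] [0.5995 0.0234] [0.1713, 0.3715, 0.1953, 0.7379]
cor [[ 0.6445  0.4158]
 [ 0.4337  0.3983]
 [ 0.695  -0.3479]
 [ 0.483  -0.3584]] [0.564 0.027] [0.2115, 0.7907, 0.2123, 0.7909]
yaw 0.07328227852797417 post yaw 0.08064955296374675
[[ 0.0312  0.3208]
 [ 0.0351  0.2389]
 [-0.0404  0.2387]
 [-0.041   0.3169]]
[[ 0.0484 -0.2092]
 [ 0.0467 -0.3125]
 [-0.0395 -0.3099]
 [-0.04   -0.2075]]
[[ 0.0648  0.3555]
 [ 0.0599  0.1843]
 [ 0.0681 -0.1871]
 [ 0.0648 -0.3823]]
[[ 0.138   0.3807]
 [-0.0735  0.3787]
 [ 0.1325 -0.3847]
 [-0.0797 -0.3796]]
```

Call:
step_arm([
  [[30,31,-21,0,-0.118],[30,62,-43,0,-0.236],[30,92,-64,0,-0.353],[30,123,-85,-10,-0.471],[30,154,-107,-20,-0.589],[30,185,-128,-30,-0.707],[30,216,-149,-40,-0.825],[30,246,-170,-50,-0.942],[30,277,-192,-60,-1.06],[30,308,-213,-70,-1.178],[30,308,-213,-70,-1.178],[30,308,-213,-70,-1.178]],
])

```text
t: 1.15
tcp_pos: [0.5073, 0.3782, 0.1436]
eef_rot: [-179.9, 0.0, 93.9]
ft_force: [-0.6, -0.9, 0.6]
width: 0.03
grip_force: 0.0
```

Run:
```python
from h import *
o=get_obs();print(o["t"],o["tcp_pos"],o["eef_rot"],o["width"])
a=cam("top")["img"];b=cam("scene")["img"]
l=cv2.resize(a[185:315,130:260],None,fx=3,fy=3,interpolation=2);r=cv2.resize(b[130:290,390:560],None,fx=2.4,fy=2.4,interpolation=2)
o=np.zeros((400,800,3),np.uint8);o[:390,:390]=l;o[:384,392:]=r[:,:408];cv2.imwrite("pics/c2.png",o)
```

```text
1.15 [0.50730315 0.37821839 0.14358486] [-1.79915745e+02  4.48448129e-02  9.38510190e+01] 0.030031370799549133
```

View pics/c2.png

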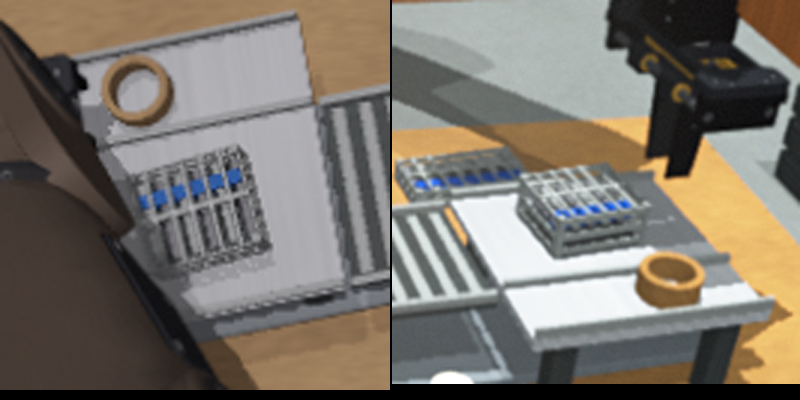

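The small cassette stands clear of the fingers, which are just behind it. I'll lower and push.

Call:
step_arm([
  [[30,0,0,-30,0],[30,0,0,-44,0],[30,0.7,-10,-44,0],[30,1.4,-20,-44,0],[30,2.4,-34,-44,0],[30,3.4,-48,-44,0],[30,4.3,-62,-44,0],[30,5.3,-76,-44,0],[30,6.3,-90,-44,0],[30,7.3,-104,-44,0],[30,8.2,-117,-44,0],[30,9,-128,-44,0]],
])

```text
t: 2.25
tcp_pos: [0.5154, 0.2502, 0.1008]
eef_rot: [180.0, -0.0, 94.0]
ft_force: [-0.7, 4.6, 3.8]
width: 0.03
grip_force: 2.4
```

Call:
step_arm([
  [[30,0.7,-10,0,0],[30,1.4,-20,0,0],[30,2.1,-30,0,0],[30,2.7,-38,0,0],[30,3.2,-45,0,0],[30,3.5,-50,0,0],[30,3.5,-50,0,0]],
])

```text
t: 2.83
tcp_pos: [0.5188, 0.2008, 0.1005]
eef_rot: [-180.0, 0.0, 94.0]
ft_force: [-0.0, 0.4, -0.5]
width: 0.0297
grip_force: 0.0
```

Run:
```python
from h import *
o=get_obs();print(o["t"],o["tcp_pos"],o["eef_rot"],o["width"])
a=cam("top")["img"];b=cam("scene")["img"]
l=cv2.resize(a[185:315,150:280],None,fx=3,fy=3,interpolation=2);r=cv2.resize(b[130:290,370:540],None,fx=2.4,fy=2.4,interpolation=2)
o=np.zeros((400,800,3),np.uint8);o[:390,:390]=l;o[:384,392:]=r[:,:408];cv2.imwrite("pics/c3.png",o)
```

```text
2.8333 [0.51875826 0.20079649 0.10053064] [-1.79979734e+02  1.99513807e-02  9.39777023e+01] 0.029679968433721077
```

View pics/c3.png

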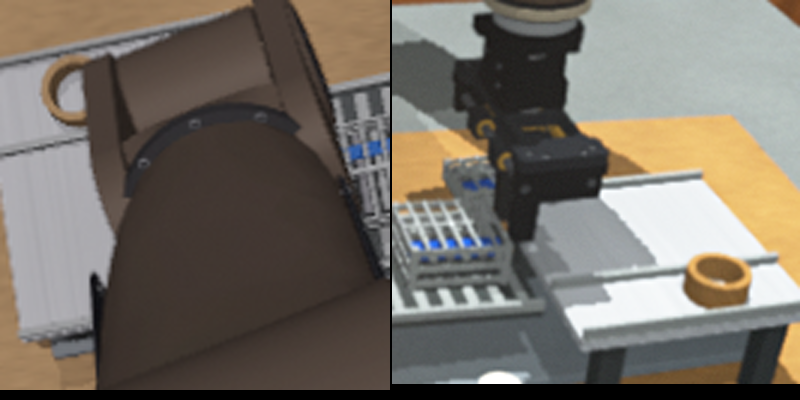

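The small cassette has dropped onto the tray, which is tipped on that side. I'll push it a little further, then withdraw upward.

Call:
step_arm([
  [[30,0.3,-4,0,0],[30,0.6,-8,0,0],[30,0.9,-12,0,0],[30,1.1,-15,0,0],[30,1.2,-17,0,0],[30,1.2,-17,0,0],[30,0.8,-9,0,0],[30,0.8,-7,30,0],[30,0.8,-7,70,0],[30,0.8,-7,110,0]],
])

```text
t: 3.77
tcp_pos: [0.5188, 0.195, 0.2112]
eef_rot: [-179.8, 0.1, 94.0]
ft_force: [0.7, -0.4, -0.3]
width: 0.0298
grip_force: 0.0
```

Call:
step_arm([
  [[30,3,-40,0,0],[30,7,-80,0,0],[40,10,-121,0,0],[40,14,-162,0,0],[40,18,-203,0,0],[40,21,-244,0,0],[40,25,-285,0,0],[40,28,-326,0,0],[40,32,-367,0,0],[40,36,-408,0,0],[40,39,-449,0,0],[40,42,-490,0,0]],
])

```text
t: 4.77
tcp_pos: [0.5613, -0.297, 0.2104]
eef_rot: [-180.0, -0.0, 94.0]
ft_force: [-0.3, 0.4, -0.0]
width: 0.0401
grip_force: 0.0
```

Call:
step_arm([
  [[40,2,-26,0,0],[40,2,-28,-10,0],[40,2,-28,-40,0],[40,2,-28,-60,0]],
])

```text
t: 5.1
tcp_pos: [0.563, -0.3228, 0.1485]
eef_rot: [-179.9, -0.0, 94.0]
ft_force: [0.1, 0.6, -0.9]
width: 0.0402
grip_force: 0.0
```

Run:
```python
from h import *
o=get_obs();print(o["t"],o["tcp_pos"],o["eef_rot"],o["width"])
a=cam("top")["img"];b=cam("scene")["img"];cv2.imwrite("pics/s4.png",b);cv2.imwrite("pics/t4.png",a)
l=cv2.resize(a[135:295,140:500],None,fx=2.2,fy=2.2,interpolation=2);r=cv2.resize(b[150:300,110:550],None,fx=1.8,fy=1.6,interpolation=2)
o=np.zeros((600,800,3),np.uint8);o[:352,:792]=l;o[355:595,:792]=r[:,:792];cv2.imwrite("pics/c4.png",o)
```

```text
5.1 [ 0.56296695 -0.32275556  0.14852001] [-1.79930589e+02 -4.38731914e-02  9.39698217e+01] 0.0402017287998711
```

View pics/c4.png

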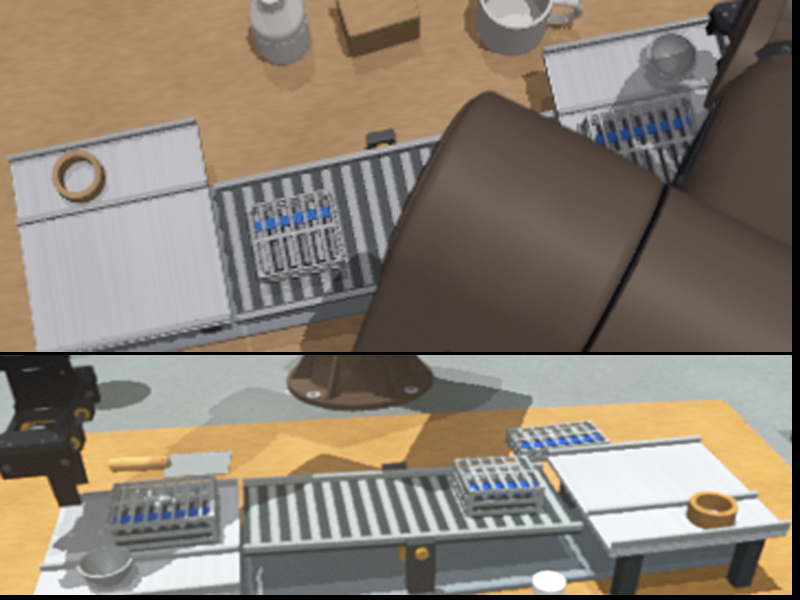

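The small cassette lies flat on the tipped tray. The gripper is behind the big one and clear of the dish, so I'll lower and push.

Call:
step_arm([
  [[40,0,0,-30,0],[40,0,0,-48,0],[40,-0.7,10,-48,0],[40,-1.4,20,-48,0],[40,-2.2,32,-48,0],[40,-3.2,46,-48,0],[40,-4.2,60,-48,0],[40,-5.2,74,-48,0],[40,-6.2,88,-48,0],[40,-7,100,-48,0],[40,-7.8,112,-48,0],[40,-8.5,122,-48,0]],
])

```text
t: 6.2
tcp_pos: [0.5556, -0.2001, 0.1042]
eef_rot: [179.8, 0.1, 94.1]
ft_force: [-0.0, -1.9, -1.1]
width: 0.0399
grip_force: 0.8
```

Call:
step_arm([
  [[40,-0.7,10,0,0],[40,-1.4,20,0,0],[40,-2,28,0,0],[40,-2.4,34,0,0],[40,-2.8,40,0,0],[40,-2.9,42,0,0],[40,-2.9,42,0,0],[40,-2.5,36,0,0],[40,-2.5,36,0,0]],
])

```text
t: 6.95
tcp_pos: [0.5527, -0.1663, 0.1027]
eef_rot: [180.0, 0.0, 94.0]
ft_force: [-0.4, -0.6, -0.3]
width: 0.0402
grip_force: 0.0
```

Run:
```python
from h import *
o=get_obs();print(o["t"],o["tcp_pos"],o["eef_rot"],o["width"])
a=cam("top")["img"];b=cam("scene")["img"];cv2.imwrite("pics/s5.png",b);cv2.imwrite("pics/t5.png",a)
l=cv2.resize(a[135:295,140:500],None,fx=2.2,fy=2.2,interpolation=2);r=cv2.resize(b[150:300,110:550],None,fx=1.8,fy=1.6,interpolation=2)
o=np.zeros((600,800,3),np.uint8);o[:352,:792]=l;o[355:595,:792]=r[:,:792];cv2.imwrite("pics/c5.png",o)
```

```text
6.95 [ 0.55274216 -0.16627237  0.10268968] [1.79979592e+02 9.02876044e-03 9.39813355e+01] 0.04020945034217212
```

View pics/c5.png

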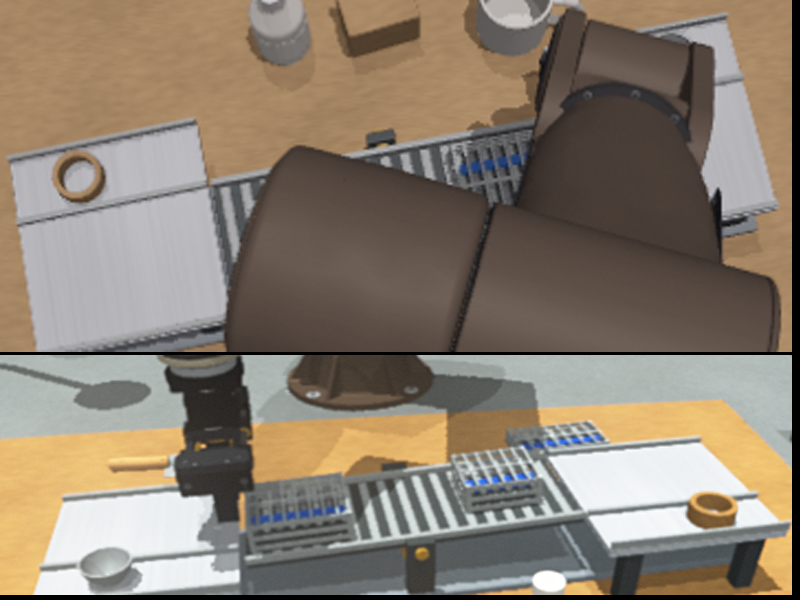

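The big cassette is on and the tray now tips its way. I'll build a tray-angle meter from the vertical shift of the tray's near rim against the empty level picture. The two stop positions check its calibration.

```bash
cat > ang.py <<'E'
from h import *
A,O=.07,np.array([.535,.026])
def W(X,Y,z): return [O[0]+X*np.cos(A)-Y*np.sin(A),O[1]+X*np.sin(A)+Y*np.cos(A),z]
ref=cv2.imread("pics/scene0.png")
def angle(img,c,v=False):
    g=lambda a:cv2.Sobel(cv2.cvtColor(a,cv2.COLOR_BGR2GRAY).astype(np.float32),cv2.CV_32F,0,1)
    G0,G1=g(ref),g(img); k=[];d=[];w=[]
    for Y in np.r_[np.arange(-.165,-.09,.01),np.arange(.09,.17,.01)]:
        p=proj(c,[W(.07,Y,.085)])[0]; q=proj(c,[W(.07,Y,.085+Y*.05)])[0]
        x,y=np.round(p).astype(int); t=G0[y-5:y+6,x-4:x+5]; s=G1[y-13:y+14,x-4:x+5]
        m=cv2.matchTemplate(s,t,cv2.TM_CCOEFF_NORMED)[:,0]; i=int(m[1:-1].argmax())+1
        a,b,e=m[i-1:i+2]; d.append(i+.5*(a-e)/(a-2*b+e)-8); k.append((q-p)[1]/.05); w.append(m[i])
    k,d,w=map(np.array,(k,d,w))
    if v: print(np.round(d,1),np.round(k*.05,1),np.round(w,2))
    th=d/k; ok=w>.7
    L,R=(np.median(th[ok&(k>0)]) if 1 else 0),np.median(th[ok&(k<0)])
    return L,R,(L+R)/2
if __name__=="__main__":
    c=cam("scene")
    for f in("scene0","s4","s5"): print(f,angle(cv2.imread(f"pics/{f}.png"),c,f!="scene0"))
E
python3 ang.py
```

```text
scene0 (np.float64(0.00014697102740972024), np.float64(-7.412985135057014e-05), np.float64(3.642058802957505e-05))
[-3.5 -3.4 -3.1 -3.  -2.7 -2.5 -2.2 -2.1  1.9  2.   2.2  2.4  2.8  2.9
  3.2  3.3  3.5] [ 3.5  3.3  3.1  2.8  2.6  2.4  2.2  2.  -1.9 -2.1 -2.3 -2.5 -2.7 -2.9
 -3.1 -3.4 -3.6] [0.88 0.92 0.98 1.   0.95 0.89 0.97 0.99 0.98 0.99 0.96 0.89 0.96 0.98
 0.97 0.93 0.89]
s4 (np.float64(-0.0511524840802775), np.float64(-0.049141144027589886), np.float64(-0.05014681405393369))
[ 4.1  4.1  3.8  3.6  3.3  3.2  2.9  2.3 -1.9 -2.1 -2.3 -2.5 -2.7 -2.9
 -3.1 -3.2 -3.4] [ 3.5  3.3  3.1  2.8  2.6  2.4  2.2  2.  -1.9 -2.1 -2.3 -2.5 -2.7 -2.9
 -3.1 -3.4 -3.6] [0.82 0.74 0.62 0.59 0.64 0.66 0.66 0.71 0.99 0.99 0.95 0.89 0.96 0.98
 0.98 0.95 0.9 ]
s5 (np.float64(0.05891489165272647), np.float64(0.048995245760603136), np.float64(0.053955068706664805))
```

The meter reads -0.050 and about +0.05 at the stops, so it works. I'll advance the big cassette, back off and read the angle.

Call:
step_arm([
  [[40,-0.4,6,0,0],[40,-0.9,13,0,0],[40,-1.4,20,0,0],[40,-1.8,26,0,0],[40,-2.1,30,0,0],[40,-2.2,32,0,0],[40,-2.2,32,0,0],[40,-1.8,26,0,0],[40,-1.8,26,0,0],[40,-1.8,26,0,0],[40,-1.8,26,0,0],[40,-1.8,26,0,0]],
])

```text
t: 8.1
tcp_pos: [0.5506, -0.1391, 0.1025]
eef_rot: [-180.0, -0.0, 94.0]
ft_force: [0.4, -0.4, -0.2]
width: 0.0398
grip_force: 0.0
```

Run:
```python
from ang import *
c=cam("scene");cv2.imwrite("pics/s6.png",c["img"]);print(angle(c["img"],c,1),get_obs()["tcp_pos"])
```

```text
[ 3.   2.8  2.9  3.   2.9  2.8  2.4  2.3 -1.6 -1.7 -1.9 -2.  -2.1 -2.3
 -2.5 -2.6 -2.8] [ 3.5  3.3  3.1  2.8  2.6  2.4  2.2  2.  -1.9 -2.1 -2.3 -2.5 -2.7 -2.9
 -3.1 -3.4 -3.6] [0.83 0.92 0.87 0.81 0.63 0.61 0.63 0.63 0.91 0.94 0.98 0.99 0.98 0.94
 0.9  0.9  0.96]
(np.float64(0.04558750754629713), np.float64(0.03932397388565936), np.float64(0.04245574071597824)) [ 0.55059933 -0.13909384  0.10250386]
```

Call:
step_arm([
  [[40,-0.4,6,0,0],[40,-0.7,10,0,0],[40,-1,14,0,0],[40,-1.2,17,0,0],[40,-1.3,19,0,0],[40,-1.3,19,0,0],[40,-0.9,13,0,0],[40,-0.9,13,0,0],[40,-0.9,13,0,0],[40,-0.9,13,0,0],[40,-0.9,13,0,0],[40,-0.9,13,0,0]],
])

```text
t: 9.15
tcp_pos: [0.5498, -0.1262, 0.1026]
eef_rot: [-180.0, -0.0, 94.0]
ft_force: [0.0, 0.6, 0.1]
width: 0.0401
grip_force: 0.0
```

Run:
```python
from ang import *
c=cam("scene");cv2.imwrite("pics/s7.png",c["img"]);print(angle(c["img"],c,1),get_obs()["tcp_pos"])
```

```text
[ 0.   0.  -0.  -0.1  0.4  0.6  0.4  0.5  0.1  0.1  0.1  0.2  0.2  0.2
  0.2  0.3  0.3] [ 3.5  3.3  3.1  2.8  2.6  2.4  2.2  2.  -1.9 -2.1 -2.3 -2.5 -2.7 -2.9
 -3.1 -3.4 -3.6] [0.77 0.8  0.91 0.92 0.74 0.67 0.63 0.59 0.99 0.99 0.99 0.98 0.98 0.98
 0.97 0.96 0.96]
(np.float64(2.4293769411761777e-05), np.float64(-0.003484572433858161), np.float64(-0.0017301393322231996)) [ 0.54978147 -0.12617952  0.10260013]
```

Call:
step_arm([
  [[40,0.3,-5,0,0],[40,0.4,-6,35,0],[40,0.4,-6,75,0],[40,0,0,110,0],[40,-4,40,110,0],[40,-8,81,110,0],[40,-12,122,110,0],[40,-16,163,110,0],[40,-20,204,110,0],[40,-24,245,110,0],[40,-28,286,110,0],[40,-31,327,110,0]],
])

```text
t: 10.2
tcp_pos: [0.5183, 0.2025, 0.2129]
eef_rot: [180.0, -0.0, 94.0]
ft_force: [0.5, -0.6, -0.0]
width: 0.0403
grip_force: 0.0
```

Call:
step_arm([
  [[40,-2,30,0,0],[40,-4,60,0,0],[40,-4,70,0,0],[40,-4,70,0,0]],
])

```text
t: 10.53
tcp_pos: [0.5146, 0.2724, 0.2124]
eef_rot: [180.0, -0.0, 94.2]
ft_force: [-0.2, 0.1, -0.2]
width: 0.0392
grip_force: 0.0
```

Run:
```python
from ang import *
o=get_obs();print(o["t"],o["tcp_pos"])
c=cam("scene");b=c["img"];a=cam("top")["img"];cv2.imwrite("pics/s8.png",c["img"]);cv2.imwrite("pics/t8.png",a);print(angle(c["img"],c,1))
l=cv2.resize(a[135:295,140:500],None,fx=2.2,fy=2.2,interpolation=2);r=cv2.resize(b[150:300,110:550],None,fx=1.8,fy=1.6,interpolation=2)
o=np.zeros((600,800,3),np.uint8);o[:352,:792]=l;o[355:595,:792]=r[:,:792];cv2.imwrite("pics/c8.png",o)
```

```text
10.5333 [0.51463471 0.27240278 0.21244682]
[-0.2 -0.2 -0.2 -0.1  0.1  0.   0.1  0.   0.1  0.1  0.1  0.2  0.2  0.2
  0.2  0.3  0.3] [ 3.5  3.3  3.1  2.8  2.6  2.4  2.2  2.  -1.9 -2.1 -2.3 -2.5 -2.7 -2.9
 -3.1 -3.4 -3.6] [0.96 0.96 0.97 0.88 0.86 0.9  0.88 0.9  0.99 0.99 0.99 0.98 0.98 0.98
 0.97 0.96 0.96]
(np.float64(-0.0009507374949664505), np.float64(-0.003497055974939573), np.float64(-0.0022238967349530116))
```

View pics/c8.png

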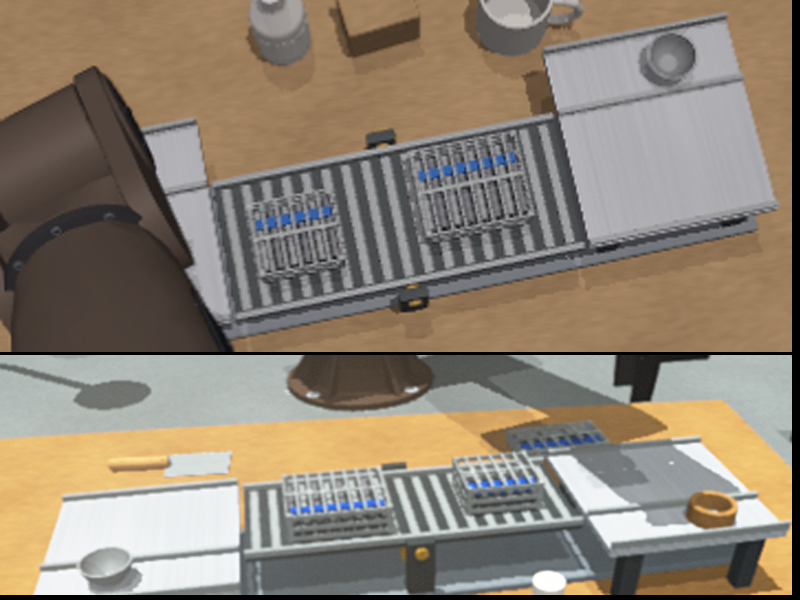

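The tray reads about -0.003 rad. Both cassettes lie flat and are well clear of the pivot line on their own sides. I'll trim by nudging the small one inward about 1.7 mm.

Call:
step_arm([
  [[40,3,-35,0,0],[40,4.5,-65,-30,0],[40,4.5,-65,-70,0],[40,4.5,-65,-110,0],[40,4.8,-72,-110,0],[40,5.2,-80,-110,0],[40,5.7,-86,-110,0],[40,5.9,-88,-110,0],[40,6,-89,-110,0],[40,6.1,-90,-110,0],[40,6.1,-90,-110,0]],
])

```text
t: 11.55
tcp_pos: [0.5215, 0.1809, 0.1039]
eef_rot: [179.9, -0.0, 94.0]
ft_force: [0.3, 0.0, 0.5]
width: 0.0403
grip_force: 0.4
```

Call:
step_arm([
  [[40,-0.5,7,0,0],[40,-0.5,7,0,0],[40,-0.5,7,0,0],[40,-0.5,7,0,0],[40,-0.5,7,0,0],[40,-0.5,7,0,0],[40,-0.5,7,0,0]],
])

```text
t: 12.13
tcp_pos: [0.5204, 0.1877, 0.1026]
eef_rot: [-180.0, 0.0, 94.0]
ft_force: [-0.4, -0.3, 0.5]
width: 0.0398
grip_force: 0.0
```

Run:
```python
from ang import *
c=cam("scene");cv2.imwrite("pics/s9.png",c["img"]);print(angle(c["img"],c,1),get_obs()["tcp_pos"])
```

```text
[ 0.1  0.1  0.1  0.1  0.3  0.3  0.3  0.2 -0.1 -0.1 -0.1 -0.1 -0.1  0.
  0.4  0.3  0.3] [ 3.5  3.3  3.1  2.8  2.6  2.4  2.2  2.  -1.9 -2.1 -2.3 -2.5 -2.7 -2.9
 -3.1 -3.4 -3.6] [0.99 1.   1.   0.9  0.85 0.89 0.84 0.88 1.   1.   1.   0.99 0.96 0.86
 0.79 0.74 0.75]
(np.float64(0.0035035649426597036), np.float64(0.0012988746206085598), np.float64(0.0024012197816341316)) [0.52045437 0.18767329 0.10260821]
```

Call:
step_arm([
  [[40,-0.3,5,0,0],[40,-0.3,6,35,0],[40,-0.3,6,75,0],[40,-2,30,115,0],[40,-4,70,130,0],[40,-6,100,130,0],[40,-6,100,130,0],[40,-6,100,130,0],[40,-6,100,130,0],[40,-6,100,130,0]],
])

```text
t: 13.02
tcp_pos: [0.5144, 0.287, 0.2322]
eef_rot: [-180.0, 0.0, 94.0]
ft_force: [0.0, 0.4, 0.1]
width: 0.04
grip_force: 0.0
```

Run:
```python
from ang import *
c=cam("scene");b=c["img"];a=cam("top")["img"];print(angle(b,c,1),get_obs()["t"])
l=cv2.resize(a[135:295,140:500],None,fx=2.2,fy=2.2,interpolation=2);r=cv2.resize(b[150:300,110:550],None,fx=1.8,fy=1.6,interpolation=2)
o=np.zeros((600,800,3),np.uint8);o[:352,:792]=l;o[355:595,:792]=r[:,:792];cv2.imwrite("pics/c10.png",o)
```

```text
[ 0.1  0.1  0.1  0.1  0.3  0.3  0.3  0.2 -0.1 -0.1 -0.1 -0.1 -0.1 -0.1
 -0.  -0.  -0.1] [ 3.5  3.3  3.1  2.8  2.6  2.4  2.2  2.  -1.9 -2.1 -2.3 -2.5 -2.7 -2.9
 -3.1 -3.4 -3.6] [0.99 1.   1.   0.9  0.85 0.89 0.84 0.88 1.   1.   1.   1.   1.   0.99
 1.   0.99 0.99]
(np.float64(0.0035608497887901587), np.float64(0.0010902008827590464), np.float64(0.0023255253357746027)) 13.1167
```

View pics/c10.png

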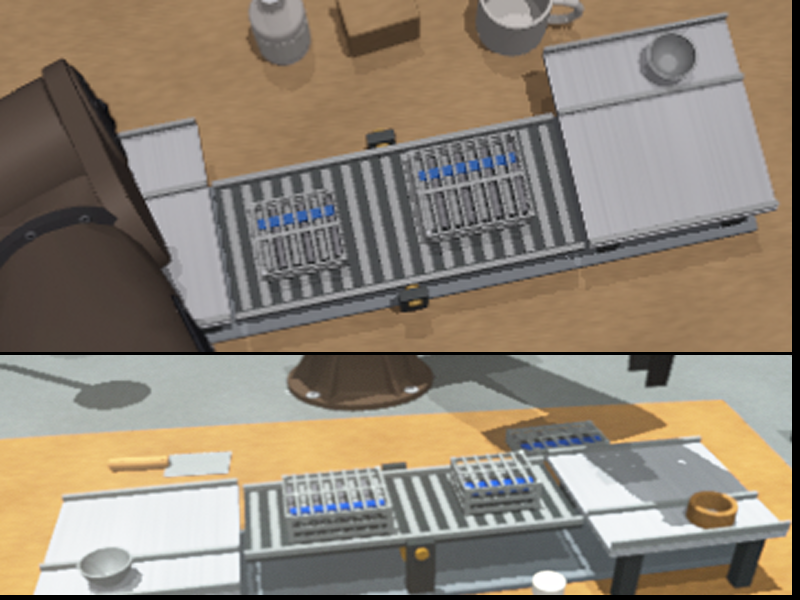

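The tray is level to about 0.0015 rad. Both cassettes lie flat on their own sides, the bystanders are unmoved and the gripper is clear, so I'm handing in.

```bash
python3 -c "
from rig import *
print(finish_job())"
```

```text
the job is handed in; nothing more can be done
None
```

Job handed in at about 13 s: both cassettes were slid flat onto the tray, one wholly on each side of the pivot; it rests within about 0.002 rad of level, with the gripper clear and nothing else on the bench seen to move.

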